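Tip a box-section stub into the welding jig and lay its bracket on

TASK

Push the standing box-section stub against the jig's fence and tip it over the fence, without lifting it clear, so that it lies on the rails with its bright pad up, then slide it fully home and flush against the end stop, about midway across the jig. Then gently set the angle bracket centred on the pad, lying on one leg and square to the stub, its upright leg on the side nearer the end stop, and let go. Leave the other things on the bench where they are.

Things in the scene. Friction and masses are not known exactly. Their poses are not given: they have to be found in the camera images.
- jig: Fixed jig of dark flat steel. Origin: on the bench at the foot of the fence's front face, on the centre line; x runs from fence to end stop, y across, z up. Fence: bar at x 0 to 20 mm, 150 mm wide, 12 mm high. Behind it two rails, also 12 mm high, 16 mm wide, at y +40 and -40 mm, run to the end stop: near face at x = 160 mm, 20 mm thick, 150 mm wide, 45 mm high.
- stub: Loose grey capped box-section stub, hollow aluminium, about 0.65 kg, 100 (x) by 110 (y) by 140 mm tall (z), too wide to grasp. Origin: centre of its underside. It first stands on the bench before the fence (jig -x side), +x face towards it within about 9 degrees, 15 to 70 mm short of it. Pushed below 50 mm height it slides; the fence holds its foot.
- pad (a point): Centre of the bright bare pad (74 mm along the stub's z, 90 mm along its y, flush) on the stub's -x face. Once tipped over the fence the stub lies on its +x face, its z towards the end stop, this point 112 mm above the bench; home against the stop it is at jig x = 90 mm.
- pivot_edge (a point): Middle of the stub's lower edge on the fence side (stub x +50 mm, z 0), about which it tips when pushed about 105 mm up with its foot at the fence; follow it with the tips: it topples past 45 degrees, later while it leans on them, and comes to lie 10 to 40 mm short of the fence's front face, still to be slid home. This edge must never rise more than 45 mm above the bench.
- bracket: Loose aluminium angle bracket, 0.2 kg, legs 8 mm thick and 80 mm long (y). One leg lies flat, 60 mm wide (x -30 to +30 mm); the other stands at the +x side (x 22 to 30 mm), its top 60 mm above the underside. Origin: centre of the flat leg's underside. Starts so on the bench, in one of three spots; wanted on the pad the same way up, +x towards the end stop.
- leg_top (a point): Middle of the top edge of the bracket's upright leg (bracket x +26 mm, z 60 mm).
- flat_bar: Bystander: loose flat bar offcut 100 x 45 x 12 mm, lying flat; origin centre of underside.
- tube_piece: Bystander: loose piece of square steel tube, 80 mm long (x), 50 x 50 mm; origin centre of underside.
- hammer: Bystander: loose hammer lying on the bench, far side.
- wrench: Bystander: loose wrench lying on the bench, to the robot's right.
- wire_brush: Bystander: loose brush lying on the bench, far side.
- tin: Bystander: loose tin, 80 mm diameter, 100 mm high, standing; origin centre of underside.
- grinder: Bystander: loose angle grinder, about 330 mm long, 2 kg, lying on the bench on the right.
Things that resemble listed ones, but are neither listed nor needed, are in the scene too. Leave any orange or turquoise look-alike of the stub alone. What is shaped like the bracket but turquoise is not meant.

How it is judged:
On the way:
1. the stub has been tipped over the fence and lies flat on the rails, pad up (angle between stub's own x axis and vertical above 3.06 rad and height (world z) of pad between 0.105 and 0.118 m and x of stub in the frame of jig above -0.07 m), for 0.2 s.
At the end, for the whole second after the job is handed in: Stub flat on fence and rails, pad up, against the end stop within 5 mm, within 25 mm of the centre line, square within 4 deg; bracket flat on the pad within 15 mm of its centre, square within 10 deg, upright leg on the end-stop side; both at rest (angle between stub's own x axis and vertical above 3.06 rad and height (world z) of pad between 0.105 and 0.118 m and x of pad in the frame of jig between 0.085 and 0.095 m and y of pad in the frame of jig between -0.025 and 0.025 m and angle between the y axis of stub and the y axis of jig, either way round below 0.07 rad and angle between bracket's own z axis and vertical below 0.06 rad and distance between bracket and pad below 0.015 m and angle between the y axis of bracket and the y axis of stub, either way round below 0.18 rad and z of leg_top in the frame of stub above 0.08 m and linear speed of each of stub, bracket below 0.02 m/s); the robot touches nothing.
It fails at once if the stub was lifted clear instead of tipped over the fence (pivot edge more than 45 mm above the bench) (height (world z) of pivot_edge above 0.045 m).
It fails at once if the bracket was slammed onto the stub (over 60 N) (contact force between bracket and stub above 60 N).
It fails at once if a bystander was moved more than 30 mm (distance of any of flat_bar, tube_piece, hammer, wrench, wire_brush, tin, grinder from where it was at the start of the episode above 0.03 m).
It also fails if it takes over 67 s, if anything falls off the work surface, if the arm or the gripper's body presses on something with over 40 N, if the wrist force passes 120 N, or if a joint passes its speed limit or range.

ROBOT

A 6-joint arm with a two-finger parallel gripper is mounted at the origin on the work surface. World frame = base frame: x ahead of the robot, y to its left, z up, the work surface at z = 0. Lengths are in m, angles in rad, forces in N, time in s.
With the tool pointing down it reaches from about 0.3 to 0.875 m from the base axis. Payload 6.4 kg.
Tool frame: the origin (TCP) lies between the finger pads; the fingertips stand 17 mm ahead of it and the grasp point (between the pads) lies 2 mm behind it; x points along the fingers, z is the direction in which the jaws open and shut, and the axes are right-handed (so a half turn about x gives the same grasp; the last joint's range is limited). The gripper opens to 85 mm and grips with 20 to 120 N. Pads are 22 mm wide; open, the fingers measure 114 mm over their backs; the gripper's body (76 mm by 85 mm) begins 54 mm behind the grasp point. The pads swing forward as they close: fully open they stand 13 mm farther back than shut.
Start: joints at [1.04, 0.181, 1.607, -0, 1.354, -0.206], TCP at [0.183, 0.545, 0.248] pointing down, gripper open.
Joint ranges: [-2.99, 2.99], [-0.89, 2.07], [0.3, 2.58], [-1.14, 4.28], [0, 2.63], [-3.12, 3.12]. Speed limits (rad/s): [2.57, 2.57, 3.01, 3.14, 3.14, 3.14].

INTERFACE

Orientations are given as a rotation vector (axis times angle).
In Python, from plant import ctrl, snapshot, camera_params, order, nets gives the robot as it stands.
- The arm moves only by the tool apply_moves, never from a script. Its argument "deltas" is a list of rows, each a list of 3 entries, a list of its own where there are three numbers: the shift along the tool's x, y, z scaled (see below), then the turn about the tool's x scaled (see below), then the closure, from 0 (fully open) to 1 (shut). A call has 1 to 5 rows; each row is the pose to reach, as a shift and turn from the pose commanded when the call began, along the tool's axes at that moment, turning the shorter way round; what a row does not reach only later rows make up. The controller multiplies each number of a shift by 0.3 m and each number of a turn by 180 degrees. A row lasts 1/8 s, in which the tool goes at most 62.5 mm and 10.7 degrees, less where a joint would pass 70% of its speed; a pose out of reach is approached as far as the arm can. A call with a number of a shift or a turn outside -1 to 1 is refused whole. A call with a gripper value outside its range is refused whole. The fingers move at their own pace and stop on an object; "newtons" is the grip in N (left out, the last holds). Time passes only in rows, so rows that repeat a pose let the fingers close. It gives the time, the measured TCP pose, the force and the opening at its end, in the units of the state.
- ctrl.sense(): the state, without advancing time (a new reading comes with each control period).
- snapshot(name): name is "side" or "top"; returns the picture (480x640x3 uint8, red, green, blue); there is no depth.
- camera_params(name): a dict with "vfov" (degrees; the focal length in pixels is half the picture's height over the tangent of half this angle, whatever the lens; pixels are square), "cx", "cy" (the principal point, pixels), "dist_coeffs" ([k1, k2, p1, p2, k3] as OpenCV has them; the pictures are not rectified), "origin" and "rotation" of the camera in the world. Camera axes: x right, y up, looking along -z (the intrinsics and any distortion apply to the point x, -y, -z); pixel columns grow to the right and rows downward; lengths in m; the calibration is good to about 2 mm. A picture is of the moment at which its call begins. camera_params takes no time and is no camera call.
- order.job_done(): hands the job in, once; it reports no verdict.
Trained networks look in the newest picture that a camera, given by its name, has taken for a name from the list of things; names that differ only in an ending like _2 or _b are one class to them, and where a whole thing is asked for, a point or a joint stands for the part that bears it (a point fixed in the world has none). Each returns a list of dicts, best first, with "p" (0 to 1); they miss things now and then, are a little off and sometimes report something else, mostly with a low value. They report only what shows in the picture. A call takes as long as a camera call. They do not tell look-alikes from the thing itself.
- nets.search_frame(target, camera): "position" ([x, y, z] in m, in world coordinates, good to about 4 mm: the middle of the surface that is visible of it).
- nets.mark_of(target, camera): "position" ([x, y, z] in m, in world coordinates, good to about 4 mm: a listed point, or the origin of a listed thing).
The state is a dict: "time": time; "joint_pos": joint angles; "joint_velocities": joint speeds; "tau": joint torques, N m; "eef_pos": TCP position; "orientation": TCP orientation; "wrist_force": force on the tool from outside, world axes, zero at the start; "torque": the same for the moment, N m; "gripper_width": finger opening in m.
Only numpy, scipy, OpenCV 4.12 (cv2) and the standard library are available. Lean on these libraries where they do the work, as an engineer would, in place of code of your own. Each camera call takes 0.05 s, during which the arm holds its last target. There are 200 camera calls.

## Working session

There is one attempt and no reset: what is moved stays moved. The work goes in short steps, Python scripts to look and compute and a tool call to move; the robot and the scene stay as the last step left them, time stands still between calls to the robot, and variables do not carry over. Pictures are saved under pics/ and viewed, about 8 in all and at most 12, crops included, and the job is handed in when it is done.

Besides the shell and the picture viewer there is one more tool, called after "Call:" by a JSON object that holds its "api" and its "payload", one argument or row to a line. apply_moves: Moves the arm, as the interface text tells. Its arguments: {"type":"object","properties":{"deltas":{"type":"array"},"newtons":{"type":"number"}},"required":["deltas"]}

```bash
mkdir -p pics; cat > h.py <<'E'
import numpy as np, cv2
from scipy.spatial.transform import Rotation as R
from plant import ctrl, snapshot, camera_params, order, nets
def snap(n,f):
    im=snapshot(n); cv2.imwrite('pics/'+f+'.png',im[:,:,::-1]); return im
def K(p):
    f=240/np.tan(np.radians(p['vfov'])/2); return np.array([[f,0,p['cx']],[0,f,p['cy']],[0,0,1]])
def ext(p):
    Rm=np.array(p['rotation']); Rm=R.from_rotvec(Rm).as_matrix() if Rm.shape==(3,) else Rm
    return Rm,np.array(p['origin'])
def ray(n,uv):
    p=camera_params(n); q=cv2.undistortPoints(np.array([[uv]],float),K(p),np.array(p['dist_coeffs'])).ravel()
    Rm,o=ext(p); return o,Rm@np.array([q[0],-q[1],-1])
def atz(n,uv,z):
    o,d=ray(n,uv); return o+d*(z-o[2])/d[2]
def proj(n,P):
    p=camera_params(n);Rm,o=ext(p); c=(np.atleast_2d(P)-o)@Rm*[1,-1,-1]
    return cv2.projectPoints(c.reshape(-1,1,3),np.zeros(3),np.zeros(3),K(p),np.array(p['dist_coeffs']))[0].reshape(-1,2)
E
python3 - <<'E'
from h import *
a=snap('top','top0');b=snap('side','side0')
s=ctrl.sense();print({k:np.round(v,3) for k,v in s.items()})
for n in('top','side'):
    print(n,camera_params(n))
    for t in('jig','stub','pivot_edge','bracket','leg_top','tin','tube_piece','flat_bar','grinder'):
        print(t,[(np.round(d['position'],3).tolist(),round(d['p'],2)) for d in nets.mark_of(t,n)])
E
```

```text
{'time': np.float64(0.1), 'joint_pos': array([ 1.04 ,  0.181,  1.608, -0.   ,  1.354, -0.206]), 'joint_velocities': array([-0.001, -0.001, -0.003, -0.   ,  0.001,  0.001]), 'tau': array([ 1.0000e-03, -4.4588e+01, -3.5224e+01, -0.0000e+00,  4.0000e-03,
       -0.0000e+00]), 'eef_pos': array([0.183, 0.545, 0.247]), 'orientation': array([-0.967,  1.347,  0.966]), 'wrist_force': array([ 0.952, -0.103, -0.258]), 'torque': array([-0.001, -0.006,  0.037]), 'gripper_width': np.float64(0.085)}
top {'vfov': 42.59826447877066, 'cx': 315.0063073123697, 'cy': 237.84570157825235, 'dist_coeffs': array([0.06785301, 0.        , 0.        , 0.        , 0.        ]), 'origin': array([0.24743075, 0.00722303, 2.14263018]), 'rotation': array([ 0.09066309, -0.11178332, -1.56156952])}
jig [([0.535, 0.076, 0.002], 0.63)]
stub [([0.366, 0.208, -0.001], 0.96), ([0.537, 0.155, 0.001], 0.87), ([0.357, 0.014, -0.004], 0.85)]
pivot_edge [([0.54, 0.104, 0.002], 0.97), ([0.395, 0.164, 0.003], 0.79)]
bracket [([0.46, 0.587, -0.0], 0.84), ([0.471, 0.432, 0.0], 0.79), ([0.299, -0.36, 0.003], 0.43)]
leg_top [([0.489, 0.
[... 560 characters left out ...]
)}
jig [([0.539, 0.078, 0.006], 0.95)]
stub [([0.366, 0.208, -0.001], 0.95), ([0.354, 0.017, -0.002], 0.72), ([0.539, 0.154, 0.0], 0.59)]
pivot_edge [([0.391, 0.164, -0.002], 0.85), ([0.54, 0.099, -0.001], 0.67), ([0.368, -0.033, 0.001], 0.57), ([0.777, 0.127, 0.0], 0.49)]
bracket [([0.464, 0.582, 0.002], 0.78), ([0.472, 0.431, 0.002], 0.52)]
leg_top [([0.294, -0.361, -0.0], 0.7), ([0.439, 0.57, 0.062], 0.61), ([0.493, 0.412, 0.058], 0.6)]
tin [([0.709, 0.321, -0.001], 0.98)]
tube_piece [([0.631, -0.269, -0.001], 0.8)]
flat_bar [([0.462, -0.319, -0.004], 0.78), ([0.536, 0.202, 0.071], 0.44)]
grinder [([0.469, -0.601, 0.001], 0.94), ([0.711, 0.32, -0.002], 0.72), ([0.542, 0.1, -0.001], 0.69)]
```

```bash
sleep 1
```

```text
(no output)
```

View pics/top0.png

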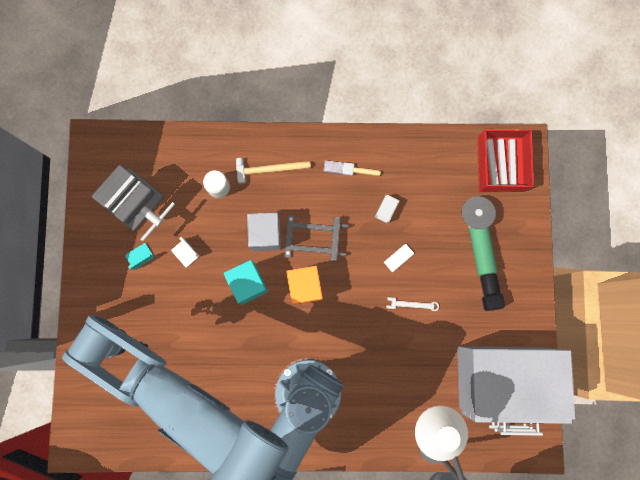

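View pics/side0.png

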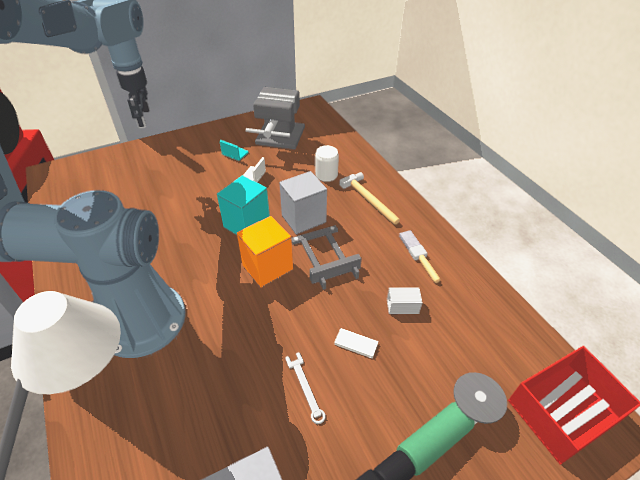

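The wanted stub is the grey block at top (264,230); the turquoise one at (245,282) and the orange one at (304,285) are look-alikes. The wanted bracket is the pale one at (184,252), because the one at (139,256) is turquoise. I'll confirm both in an enlarged crop.

```bash
python3 - <<'E'
from h import *
a=cv2.imread('pics/top0.png')[195:285,160:360]
cv2.imwrite('pics/c1.png',cv2.resize(a,None,fx=4,fy=4,interpolation=cv2.INTER_CUBIC))
E
```

```text
(no output)
```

View pics/c1.png

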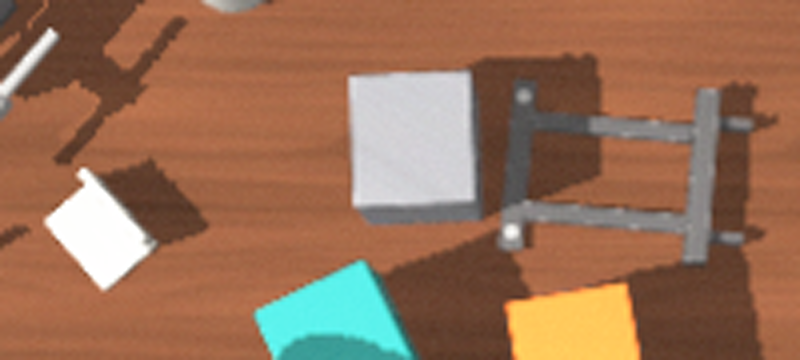

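```bash
python3 - <<'E'
from h import *
def w(pts,z): return np.array([atz('top',(160+(u+.5)/4-.5,195+(v+.5)/4-.5),z) for u,v in pts])
S=w([(348,76),(470,70),(476,206),(353,207)],.14);print('stub',S.round(4),S.mean(0).round(4))
F=w([(513,84),(537,84),(524,247),(499,247)],.012);print('fence',F.round(4),F.mean(0))
E=w([(697,88),(720,88),(706,263),(683,262)],.045);print('stop',E.round(4),E.mean(0))
d=E.mean(0)-F.mean(0);print('jig dir',np.degrees(np.arctan2(d[1],d[0])),np.linalg.norm(d[:2]), 'fence y dir',[np.degrees(np.arctan2(*(v[1::-1]))) for v in (F[0]-F[3],F[1]-F[2],E[0]-E[3],E[1]-E[2])])
print('stub dirs',[np.degrees(np.arctan2(*(v[1::-1]))) for v in (S[1]-S[0],S[2]-S[3],S[0]-S[3],S[1]-S[2])])
B=w([(83,170),(155,243)],.06);C=w([(45,220),(105,290)],.008)
print('brk',B.round(4),C.round(4),[np.degrees(np.arctan2(*(v[1::-1]))) for v in (B[0]-B[1],C[0]-C[1])], B.mean(0),C.mean(0))
s=ctrl.sense();print(R.from_rotvec(s['orientation']).as_matrix().round(3))
E
```

```text
stub [[0.5859 0.2064 0.14  ]
 [0.5918 0.1063 0.14  ]
 [0.4791 0.0999 0.14  ]
 [0.4776 0.2002 0.14  ]] [0.5336 0.1532 0.14  ]
fence [[0.6017 0.0749 0.012 ]
 [0.6019 0.0539 0.012 ]
 [0.4584 0.0637 0.012 ]
 [0.4582 0.0854 0.012 ]] [0.5300761 0.069433  0.012    ]
stop [[ 0.5941 -0.085   0.045 ]
 [ 0.5942 -0.1048  0.045 ]
 [ 0.4425 -0.093   0.045 ]
 [ 0.4432 -0.0733  0.045 ]] [ 0.51851694 -0.08900087  0.045     ]
jig dir -94.17284386065327 0.1588549831535395 fence y dir [np.float64(-4.179229460504877), np.float64(-3.9068815568945277), np.float64(-4.4269342363473525), np.float64(-4.469826698256786)]
stub dirs [np.float64(-86.6354309678992), np.float64(-89.10664094386495), np.float64(3.2951831755914656), np.float64(3.274811885495221)]
brk [[0.5167 0.4365 0.06  ]
 [0.4549 0.3741 0.06  ]] [[0.4795 0.4784 0.008 ]
 [0.419  0.4248 0.008 ]] [np.float64(45.32475030950235), np.float64(41.537087308931106)] [0.48578822 0.4053028  0.06      ] [0.44925693 0.45158723 0.008     ]
[[ 0.    -0.948  0.319]
 [ 0.     0.319  0.948]
 [-1.    -0.     0.   ]]
```

```bash
cat >> h.py <<'E'
J0=np.array([.532,.0795]); JA=np.radians(-94.2)
ux=np.array([np.cos(JA),np.sin(JA)]); uy=np.array([-ux[1],ux[0]])
def jw(x,y): return J0+x*ux+y*uy
def wj(p): d=np.asarray(p)[:2]-J0; return np.array([d@ux,d@uy])
def go(xy,z,yaw=None,s=None):
    s=s or ctrl.sense(); M=R.from_rotvec(s['orientation']).as_matrix()
    d=M.T@(np.array([*xy,z])-s['eef_pos'])/.3
    cy=np.degrees(np.arctan2(M[1,2],M[0,2])); t=0 if yaw is None else -((yaw-cy+90)%180-90)/180
    print('yaw',cy.round(2),'tcp',np.round(s['eef_pos'],4),'jig',wj(s['eef_pos']).round(4),'->',d.round(4),'turn',round(t,4))
E
python3 - <<'E'
from h import *
go(jw(-.205,-.003),.2,85.8); go(jw(-.205,-.003),.034,85.8)
E
```

```text
yaw 71.39 tcp [0.1835 0.545  0.2483] jig [-0.4387 -0.3817] -> [ 0.161  -1.4163 -0.4403] turn -0.0801
yaw 71.39 tcp [0.1835 0.545  0.2483] jig [-0.4387 -0.3817] -> [ 0.7144 -1.4163 -0.4403] turn -0.0801
```

Call:
{"api": "apply_moves", "payload": {
  "deltas": [
    [[0.05,-0.8,-0.24],-0.08,0],
    [[0.05,-0.8,-0.24],-0.08,0],
    [[0.05,-0.8,-0.24],-0.08,0],
    [[0.05,-0.8,-0.24],-0.08,0],
    [[0.05,-0.8,-0.24],-0.08,0]
  ]
}}

```text
time: 1.62
eef_pos: [0.391, 0.3976, 0.233]
orientation: [-1.152, 1.246, 1.15]
wrist_force: [-0.5, -0.2, 0.3]
gripper_width: 0.0855
```

```bash
python3 - <<'E'
from h import *
go(jw(-.205,-.003),.034,85.8)
E
```

```text
yaw 85.48 tcp [0.391  0.3976 0.233 ] jig [-0.3069 -0.1639] -> [ 0.664  -0.5379 -0.3363] turn -0.0018
```

Call:
{"api": "apply_moves", "payload": {
  "deltas": [
    [[0.2,-0.538,-0.336],-0.002,0],
    [[0.2,-0.538,-0.336],-0.002,0],
    [[0.2,-0.538,-0.336],-0.002,0],
    [[0.3,-0.538,-0.336],-0.002,0],
    [[0.4,-0.538,-0.336],-0.002,0]
  ]
}}

```text
time: 2.25
eef_pos: [0.5421, 0.2875, 0.1122]
orientation: [-1.158, 1.241, 1.159]
wrist_force: [-0.8, -0.0, 0.3]
gripper_width: 0.0853
```

Call:
{"api": "apply_moves", "payload": {
  "deltas": [
    [[0.15,0,0],0,0],
    [[0.26,0,0],0,0],
    [[0.26,0,0],0,0]
  ]
}}

```text
time: 2.62
eef_pos: [0.5384, 0.2879, 0.0324]
orientation: [-1.159, 1.246, 1.164]
wrist_force: [-0.2, -0.0, -0.8]
gripper_width: 0.0855
```

```bash
python3 - <<'E'
from h import *
go(jw(-.157,-.003),.034,85.8)
snap('top','t1')
for n in('top',):
  print([(np.round(d['position'],3).tolist(),round(d['p'],2)) for d in nets.mark_of('stub',n)])
E
```

```text
yaw 86.2 tcp [0.5384 0.2879 0.0324] jig [-0.2083 -0.0088] -> [-0.0052 -0.0183 -0.1711] turn 0.0022
[([0.536, 0.154, 0.0], 0.95), ([0.357, 0.015, 0.001], 0.89), ([0.37, 0.21, -0.002], 0.57)]
```

Call:
{"api": "apply_moves", "payload": {
  "deltas": [
    [[0,-0.018,-0.03],0,0],
    [[0,-0.018,-0.06],0,0],
    [[0,-0.018,-0.09],0,0],
    [[0,-0.018,-0.115],0,0],
    [[0,-0.018,-0.135],0,0]
  ]
}}

```text
time: 3.35
eef_pos: [0.5452, 0.2477, 0.0365]
orientation: [-1.158, 1.237, 1.158]
wrist_force: [1.2, 10.8, 5.9]
gripper_width: 0.0855
```

Call:
{"api": "apply_moves", "payload": {
  "deltas": [
    [[0,0,-0.01],0,0],
    [[0,0,-0.02],0,0],
    [[0,0,-0.03],0,0]
  ]
}}

```text
time: 3.72
eef_pos: [0.545, 0.2396, 0.0371]
orientation: [-1.159, 1.235, 1.158]
wrist_force: [0.1, 12.2, 8.4]
gripper_width: 0.0853
```

```bash
python3 - <<'E'
from h import *
go(jw(-.157,-.003),.034,85.8)
a=snap('top','t2')[195:285,230:360];b=snap('side','s2')[150:290,250:390]
cv2.imwrite('pics/c2.png',np.hstack([cv2.resize(a,(520,360),interpolation=2),cv2.resize(b,(280,360)[:1]+(360,))])[:,:,::-1])
for n in('top','side'):
  print([(np.round(d['position'],3).tolist(),round(d['p'],2),wj(d['position']).round(3)) for t in('stub','pivot_edge') for d in nets.mark_of(t,n)])
E
```

```text
yaw 86.15 tcp [0.545  0.2396 0.0371] jig [-0.1606  0.0013] -> [ 0.0103  0.0143 -0.0121] turn 0.0019
[([0.539, 0.134, 0.011], 0.74, array([-0.055,  0.003])), ([0.373, 0.21, 0.001], 0.71, array([-0.118, -0.168])), ([0.358, 0.017, -0.0], 0.67, array([ 0.075, -0.169])), ([0.536, 0.083, -0.001], 0.58, array([-0.003,  0.003])), ([0.394, 0.163, 0.001], 0.52, array([-0.073, -0.144])), ([0.541, 0.161, 0.093], 0.47, array([-0.082,  0.003]))]
[([0.356, 0.018, 0.001], 0.61, array([ 0.074, -0.171])), ([0.542, 0.133, 0.013], 0.6, array([-0.054,  0.006])), ([0.364, 0.209, 0.003], 0.58, array([-0.117, -0.177])), ([0.534, 0.082, -0.0], 0.86, array([-0.002,  0.001])), ([0.37, -0.035, -0.002], 0.68, array([ 0.126, -0.153])), ([0.39, 0.162, -0.002], 0.61, array([-0.072, -0.148]))]
```

View pics/c2.png

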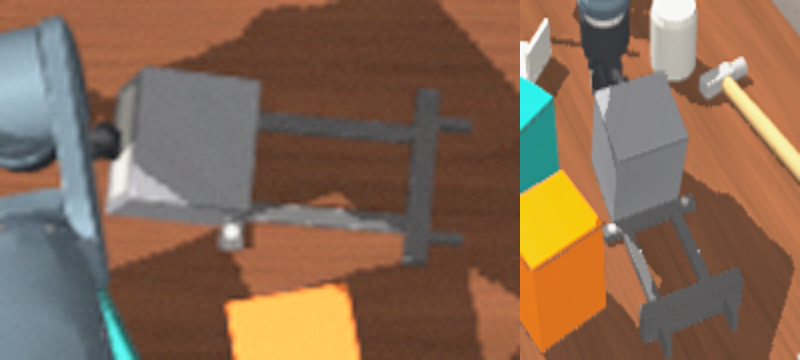

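The stub is square against the fence and already tilted about 12°. I'll back off, raise the tool to 105 mm and push there.

Call:
{"api": "apply_moves", "payload": {
  "deltas": [
    [[0,0.006,0.03],0,0],
    [[0,0.006,0.06],0,0],
    [[0,0.006,0.1],0,0],
    [[-0.15,0.006,0.1],0,0],
    [[-0.27,0.006,0.1],0,0]
  ]
}}

```text
time: 4.65
eef_pos: [0.5435, 0.2684, 0.1169]
orientation: [-1.16, 1.241, 1.16]
wrist_force: [-0.1, 0.9, -0.2]
gripper_width: 0.0852
```

```bash
python3 - <<'E'
from h import *
go(jw(-.157,0.002),.118,85.8); s=ctrl.sense(); print(s['wrist_force'])
snapshot('side');snapshot('top')
for n in('top','side'):
  print([(np.round(d['position'],3).tolist(),round(d['p'],2),wj(d['position']).round(3)) for t in('stub','pivot_edge') for d in nets.mark_of(t,n)])
E
```

```text
yaw 86.18 tcp [0.5435 0.2684 0.1169] jig [-0.1893 -0.0023] -> [-0.0035 -0.0137 -0.1077] turn 0.0021
[-0.11622429  0.93593385 -0.21433623]
[([0.37, 0.209, -0.001], 0.79, array([-0.118, -0.171])), ([0.538, 0.134, 0.0], 0.78, array([-0.055,  0.002])), ([0.358, 0.016, -0.001], 0.66, array([ 0.076, -0.169])), ([0.469, 0.431, 0.004], 0.32, array([-0.346, -0.089])), ([0.536, 0.083, -0.001], 0.71, array([-0.004,  0.003])), ([0.392, 0.163, 0.004], 0.68, array([-0.073, -0.145])), ([0.302, -0.358, -0.0], 0.62, array([ 0.453, -0.197]))]
[([0.541, 0.134, 0.003], 0.62, array([-0.054,  0.005])), ([0.361, 0.207, 0.001], 0.61, array([-0.114, -0.179])), ([0.356, 0.017, -0.001], 0.61, array([ 0.075, -0.171])), ([0.536, 0.081, -0.002], 0.73, array([-0.002,  0.004])), ([0.389, 0.162, -0.002], 0.64, array([-0.072, -0.149])), ([0.366, -0.035, -0.001], 0.58, array([ 0.126, -0.157])), ([0.47, -0.604, -0.001], 0.18, array([ 0.686, -0.011]))]
```

Call:
{"api": "apply_moves", "payload": {
  "deltas": [
    [[0,-0.015,-0.05],0,0],
    [[0,-0.015,-0.09],0,0],
    [[0,-0.015,-0.13],0,0],
    [[-0.01,-0.015,-0.17],0,0],
    [[-0.025,-0.015,-0.21],0,0]
  ]
}}

```text
time: 5.58
eef_pos: [0.5447, 0.2046, 0.125]
orientation: [-1.16, 1.238, 1.159]
wrist_force: [0.2, 5.1, 5.1]
gripper_width: 0.0854
```

Call:
{"api": "apply_moves", "payload": {
  "deltas": [
    [[-0.015,0,-0.035],0,0],
    [[-0.03,0,-0.07],0,0],
    [[-0.04,0,-0.105],0,0]
  ]
}}

```text
time: 5.95
eef_pos: [0.5422, 0.1726, 0.1365]
orientation: [-1.16, 1.24, 1.159]
wrist_force: [-1.0, 1.5, 5.7]
gripper_width: 0.0854
```

```bash
python3 - <<'E'
from h import *
go(jw(-.057,0.002),.14,85.8); s=ctrl.sense(); print(s['wrist_force'])
b=snap('side','s3')[130:310,220:420];snapshot('top')
cv2.imwrite('pics/c3.png',cv2.resize(b,None,fx=3,fy=3)[:,:,::-1])
for n in('top','side'):
  print([(np.round(d['position'],3).tolist(),round(d['p'],2),wj(d['position']).round(3)) for t in('stub','pivot_edge') for d in nets.mark_of(t,n)])
E
```

```text
yaw 86.15 tcp [0.5422 0.1726 0.1365] jig [-0.0936  0.0034] -> [-0.0115  0.0053 -0.122 ] turn 0.0019
[-0.98397547  1.49233468  5.70073029]
[([0.358, 0.014, -0.005], 0.67, array([ 0.078, -0.168])), ([0.536, 0.086, 0.001], 0.89, array([-0.006,  0.004]))]
[([0.367, 0.21, 0.0], 0.95, array([-0.118, -0.174])), ([0.54, 0.132, 0.03], 0.61, array([-0.053,  0.004])), ([0.358, 0.017, -0.0], 0.61, array([ 0.075, -0.169])), ([0.493, 0.413, 0.059], 0.26, array([-0.33 , -0.063])), ([0.537, 0.086, -0.001], 0.79, array([-0.007,  0.004])), ([0.367, -0.036, 0.0], 0.64, array([ 0.127, -0.156])), ([0.537, 0.081, 0.005], 0.58, array([-0.002,  0.005]))]
```

View pics/c3.png

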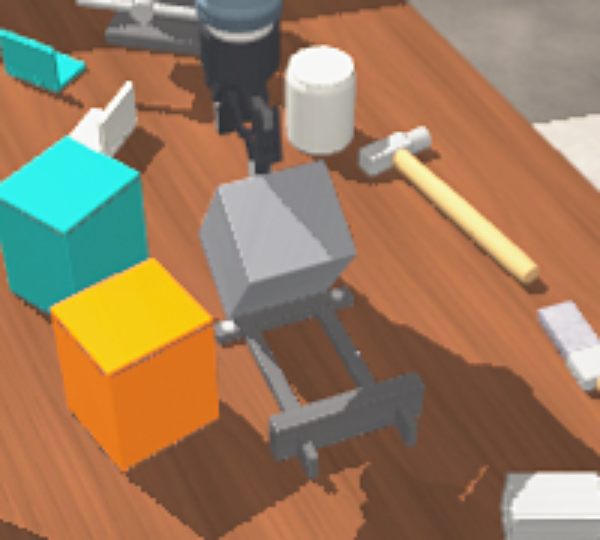

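Call:
{"api": "apply_moves", "payload": {
  "deltas": [
    [[-0.01,0,-0.035],0,0],
    [[-0.02,0,-0.07],0,0],
    [[-0.03,0,-0.105],0,0],
    [[-0.035,0,-0.13],0,0]
  ]
}}

```text
time: 6.75
eef_pos: [0.5394, 0.1336, 0.1466]
orientation: [-1.159, 1.24, 1.159]
wrist_force: [0.2, -0.2, 1.2]
gripper_width: 0.0852
```

```bash
python3 - <<'E'
from h import *
go(jw(-.057,0.002),.14,85.8); s=ctrl.sense(); print(s['wrist_force'])
b=snap('side','s4')
for n in('side',):
  print([(np.round(d['position'],3).tolist(),round(d['p'],2),wj(d['position']).round(3)) for t in('stub','pivot_edge','pad') for d in nets.mark_of(t,n)])
E
```

```text
yaw 86.12 tcp [0.5394 0.1336 0.1466] jig [-0.0545  0.0034] -> [0.0221 0.0047 0.0084] turn 0.0018
[ 0.22798041 -0.20644393  1.1512715 ]
[([0.54, 0.127, 0.047], 0.79, array([-0.048,  0.005])), ([0.356, 0.015, -0.001], 0.75, array([ 0.078, -0.171])), ([0.37, 0.211, 0.001], 0.69, array([-0.12 , -0.172])), ([0.776, 0.126, 0.001], 0.33, array([-0.065,  0.239])), ([0.392, 0.165, -0.003], 0.87, array([-0.075, -0.146])), ([0.367, -0.034, -0.001], 0.75, array([ 0.125, -0.156])), ([0.346, 0.256, 0.066], 0.94, array([-0.163, -0.199])), ([0.353, 0.065, 0.073], 0.78, array([ 0.027, -0.178])), ([0.537, 0.082, 0.119], 0.6, array([-0.003,  0.004]))]
```

Call:
{"api": "apply_moves", "payload": {
  "deltas": [
    [[-0.02,0,-0.03],0,0],
    [[-0.04,0,-0.05],0,0],
    [[-0.04,0,-0.05],0,0],
    [[-0.04,0,-0.05],0,0]
  ]
}}

```text
time: 7.45
eef_pos: [0.5384, 0.1196, 0.1584]
orientation: [-1.159, 1.24, 1.159]
wrist_force: [0.4, -0.1, -0.3]
gripper_width: 0.0855
```

```bash
python3 - <<'E'
from h import *
go(jw(-.057,0.002),.14,85.8); s=ctrl.sense(); print(s['wrist_force'])
b=snap('side','s5');t=snap('top','t5')
for n in('side','top'):
  print([(np.round(d['position'],3).tolist(),round(d['p'],2),wj(d['position']).round(3)) for t in('stub','pivot_edge','pad') for d in nets.mark_of(t,n) if abs(d['position'][0]-.54)<.05])
cv2.imwrite('pics/c5.png',np.hstack([cv2.resize(t[195:285,230:360],(520,360)),cv2.resize(b[150:290,250:390],(280,280)+()) if 0 else cv2.resize(b[150:330,250:390],(280,360))])[:,:,::-1])
E
```

```text
yaw 86.14 tcp [0.5384 0.1196 0.1584] jig [-0.0404  0.0034] -> [0.0613 0.0044 0.0552] turn 0.0019
[ 0.38138686 -0.1062198  -0.33084964]
[([0.54, 0.119, 0.063], 0.98, array([-0.04 ,  0.005])), ([0.493, 0.414, 0.058], 0.39, array([-0.33 , -0.063])), ([0.535, 0.043, 0.112], 0.63, array([0.036, 0.006]))]
[([0.539, 0.118, 0.062], 0.77, array([-0.038,  0.004])), ([0.531, 0.046, 0.113], 0.87, array([0.034, 0.001]))]
```

View pics/c5.png

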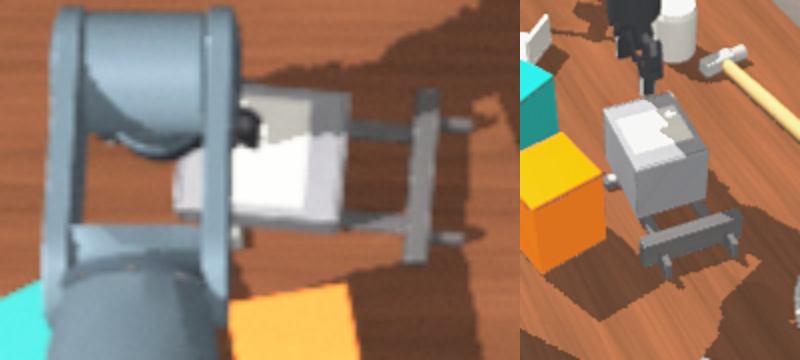

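Call:
{"api": "apply_moves", "payload": {
  "deltas": [
    [[0,0,0.15],0,0],
    [[0,0,0.28],0,0],
    [[0.1,0,0.28],0,0],
    [[0.28,0,0.28],0,0],
    [[0.37,0,0.28],0,0]
  ]
}}

```text
time: 8.48
eef_pos: [0.5421, 0.2034, 0.0444]
orientation: [-1.159, 1.243, 1.162]
wrist_force: [-0.3, 0.3, -0.2]
gripper_width: 0.0851
```

Call:
{"api": "apply_moves", "payload": {
  "deltas": [
    [[0,0,-0.04],0,0],
    [[0,0,-0.08],0,0],
    [[0,0,-0.12],0,0],
    [[0,0,-0.155],0,0],
    [[0,0,-0.18],0,0]
  ]
}}

```text
time: 9.1
eef_pos: [0.5412, 0.1488, 0.0484]
orientation: [-1.16, 1.239, 1.158]
wrist_force: [1.3, 3.6, 1.2]
gripper_width: 0.0856
```

```bash
python3 - <<'E'
from h import *
go(jw(-.037,0.004),.045,85.8); s=ctrl.sense(); print(s['wrist_force'])
b=snap('side','s6');t=snap('top','t6')
for n in('side','top'):
  print([(np.round(d['position'],3).tolist(),round(d['p'],2),wj(d['position']).round(3)) for t in('stub','pad') for d in nets.mark_of(t,n) if abs(d['position'][0]-.54)<.05])
E
```

```text
yaw 86.12 tcp [0.5412 0.1488 0.0484] jig [-0.0698  0.0041] -> [ 0.0113  0.0009 -0.1093] turn 0.0018
[1.29575909 3.55105982 1.20114979]
[([0.539, 0.076, 0.064], 0.65, array([0.003, 0.007])), ([0.532, 0.008, 0.112], 0.73, array([0.072, 0.006]))]
[([0.54, 0.076, 0.061], 0.88, array([0.003, 0.008])), ([0.53, 0.002, 0.113], 0.77, array([0.077, 0.004]))]
```

Call:
{"api": "apply_moves", "payload": {
  "deltas": [
    [[0,0,-0.02],0,0],
    [[0,0,-0.035],0,0],
    [[0,0,-0.05],0,0]
  ]
}}

```text
time: 9.78
eef_pos: [0.5393, 0.1346, 0.0472]
orientation: [-1.159, 1.24, 1.16]
wrist_force: [4.5, 14.7, 4.5]
gripper_width: 0.0854
```

Call:
{"api": "apply_moves", "payload": {
  "deltas": [
    [[0,0,-0.01],0,0],
    [[0,0,-0.01],0,0]
  ]
}}

```text
time: 10.02
eef_pos: [0.5413, 0.1333, 0.0487]
orientation: [-1.16, 1.234, 1.157]
wrist_force: [4.8, 14.5, 1.9]
gripper_width: 0.0855
```

```bash
python3 - <<'E'
from h import *
go(jw(-.037,0.004),.045,85.8); s=ctrl.sense(); print(s['wrist_force'])
b=snap('side','s7');t=snap('top','t7')
for n in('side','top'):
  print([(np.round(d['position'],3).tolist(),round(d['p'],2),wj(d['position']).round(3)) for t in('stub','pad') for d in nets.mark_of(t,n) if abs(d['position'][0]-.54)<.05])
E
```

```text
yaw 86.16 tcp [0.5413 0.1333 0.0487] jig [-0.0543  0.0053] -> [ 0.0123  0.0049 -0.0577] turn 0.002
[ 4.83627947 14.5352625   1.85147767]
[([0.54, 0.06, 0.064], 0.96, array([0.019, 0.009])), ([0.536, -0.013, 0.114], 0.56, array([0.092, 0.011]))]
[([0.535, 0.059, 0.067], 0.6, array([0.02 , 0.005])), ([0.528, -0.014, 0.114], 0.94, array([0.093, 0.003]))]
```

Call:
{"api": "apply_moves", "payload": {
  "deltas": [
    [[0,0,-0.007],0,0],
    [[0,0,-0.014],0,0],
    [[0,0,-0.014],0,0]
  ]
}}

```text
time: 10.7
eef_pos: [0.5417, 0.1327, 0.05]
orientation: [-1.158, 1.229, 1.158]
wrist_force: [3.1, 31.2, 9.9]
gripper_width: 0.0851
```

Call:
{"api": "apply_moves", "payload": {
  "deltas": [
    [[0,0,0.05],0,0],
    [[0,0,0.15],0,0],
    [[-0.3,0,0.3],0,0],
    [[-0.5,0,0.45],0,0],
    [[-0.55,0,0.6],0,0]
  ]
}}

```text
time: 11.32
eef_pos: [0.5502, 0.2835, 0.1964]
orientation: [-1.16, 1.24, 1.156]
wrist_force: [1.1, -0.3, -0.3]
gripper_width: 0.0855
```

```bash
python3 - <<'E'
from h import *
s=ctrl.sense(); print(s['eef_pos'])
b=snap('side','s8');t=snap('top','t8')
for n in('side','top'):
 for k in('stub','pad','bracket','leg_top'):
  print(n,k,[(np.round(d['position'],3).tolist(),round(d['p'],2),wj(d['position']).round(3)) for d in nets.mark_of(k,n) if abs(d['position'][0]-.5)<.07])
cv2.imwrite('pics/c8.png',np.hstack([cv2.resize(t[195:285,160:360],None,fx=4,fy=4,interpolation=2)])[:,:,::-1])
E
```

```text
[0.55022647 0.28345387 0.19636639]
side stub [([0.538, 0.064, 0.066], 0.92, array([0.015, 0.007]))]
side pad [([0.534, -0.012, 0.111], 0.8, array([0.091, 0.009]))]
side bracket [([0.464, 0.583, 0.001], 0.84, array([-0.497, -0.104])), ([0.535, -0.014, 0.113], 0.74, array([0.094, 0.01 ])), ([0.473, 0.429, -0.0], 0.61, array([-0.345, -0.084]))]
side leg_top [([0.44, 0.57, 0.059], 0.78, array([-0.482, -0.128]))]
top stub [([0.535, 0.06, 0.06], 0.88, array([0.019, 0.005]))]
top pad [([0.529, -0.014, 0.114], 0.64, array([0.094, 0.004]))]
top bracket [([0.462, 0.587, -0.001], 0.63, array([-0.501, -0.107])), ([0.474, 0.431, -0.001], 0.55, array([-0.346, -0.084]))]
top leg_top [([0.489, 0.412, 0.063], 0.68, array([-0.329, -0.068])), ([0.444, 0.571, 0.056], 0.61, array([-0.484, -0.124]))]
```

View pics/c8.png

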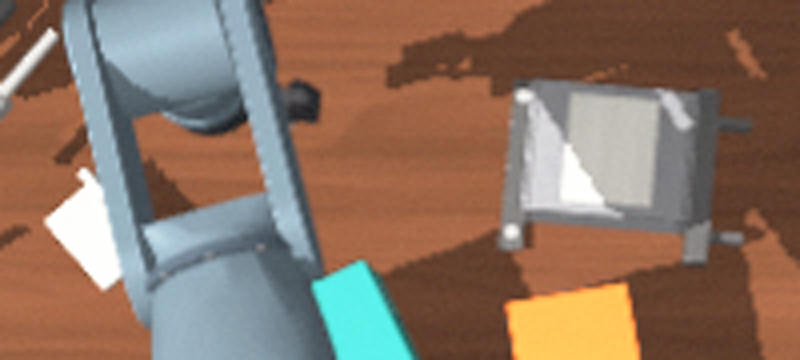

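```bash
cat > fit.py <<'E'
from h import *
from scipy.optimize import minimize
def box(a,b): return np.array([[x,y,z] for x in (a[0],b[0]) for y in (a[1],b[1]) for z in (a[2],b[2])])
def mask(n,boxes,x,y,yaw,z0,win,k=6):
    m=np.zeros(((win[3]-win[1])*k,(win[2]-win[0])*k),np.uint8); c,s=np.cos(yaw),np.sin(yaw)
    for q in boxes:
        P=q@np.array([[c,s,0],[-s,c,0],[0,0,1]])+[x,y,z0]
        uv=(proj(n,P)+.5-win[:2])*k
        cv2.fillConvexPoly(m,cv2.convexHull(np.round(uv).astype(np.int32)),255)
    return cv2.resize(m,(win[2]-win[0],win[3]-win[1]),interpolation=cv2.INTER_AREA)/255.
BR=[box((-.03,-.04,0),(.03,.04,.008)),box((.022,-.04,0),(.03,.04,.06))]
PAD=[box((-.037,-.045,0),(.037,.045,0))]
def fit(obs,boxes,z0,p0):
    f=lambda p:sum(np.abs(mask(n,boxes,p[0]/100,p[1]/100,p[2]/10,z0,w)-m).sum() for n,w,m in obs)
    q=np.array([p0[0]*100,p0[1]*100,p0[2]*10]); S=np.vstack([q,q+[.6,0,0],q+[0,.6,0],q+[0,0,1]])
    r=minimize(f,q,method='Nelder-Mead',options=dict(initial_simplex=S,maxiter=250)); return r.x/[100,100,10],f(q),r.fun,sum(m.sum() for _,_,m in obs)
E
python3 - <<'E'
from fit import *
t=cv2.imread('pics/top0.png').astype(float); w=(164,232,202,272)
m=np.clip((t[w[1]:w[3],w[0]:w[2]].min(2)-70)/110,0,1)   # wood/shadow blue is low, bracket pale
r=fit([('top',w,m)],BR,0,(.472,.431,np.radians(-45)));print(r,np.degrees(r[0][2]))
x,y,a=r[0]; print('leg',x+.026*np.cos(a),y+.026*np.sin(a))
print('vise handle',atz('top',(145,240),.06),atz('top',(173,205),.06))
c=[atz('top',(160+u/4,195+v/4),.112) for u,v in [(570,93),(658,95),(655,207),(562,205)]]
c=np.array(c);print('pad',c.mean(0),wj(c.mean(0)),[wj(q).round(4) for q in c])
go((.491,.412),.2,135); print(ctrl.sense()['joint_pos'].round(3))
E
```

```text
(array([ 0.46890435,  0.43257167, -0.83277804]), np.float64(80.34385026737968), np.float64(31.820499108734406), np.float64(448.1545454545454)) -47.71466708275853
leg 0.48639774855707085 0.41333677995587914
vise handle [0.50594901 0.55455312 0.06      ] [0.62697878 0.4651165  0.06      ]
pad [ 0.52902154 -0.01196371  0.112     ] [0.09143622 0.00372817] [array([0.0533, 0.0487]), array([0.1267, 0.053 ]), array([ 0.1314, -0.0411]), array([ 0.0544, -0.0457])]
yaw 86.07 tcp [0.5489 0.2823 0.1925] jig [-0.2035  0.002 ] -> [-0.0251  0.2222  0.4181] turn -0.2719
[ 0.283  0.327  1.545 -0.     1.273 -1.219]
```

Call:
{"api": "apply_moves", "payload": {
  "deltas": [
    [[-0.05,0.22,0.42],-0.261,0],
    [[-0.05,0.22,0.42],-0.261,0],
    [[-0.05,0.22,0.42],-0.261,0],
    [[-0.05,0.22,0.42],-0.261,0],
    [[-0.05,0.22,0.42],-0.261,0]
  ]
}}

```text
time: 12.45
eef_pos: [0.4917, 0.4134, 0.2081]
orientation: [-1.741, 0.752, 1.742]
wrist_force: [0.4, 0.2, -0.2]
gripper_width: 0.0854
```

```bash
python3 - <<'E'
from h import *
go((.488,.413),.046,133)
E
```

```text
yaw 133.34 tcp [0.4917 0.4134 0.2081] jig [-0.3301 -0.0647] -> [0.5404 0.0092 0.0072] turn 0.0019
```

Call:
{"api": "apply_moves", "payload": {
  "deltas": [
    [[0.15,0.009,0.007],0,0],
    [[0.3,0.009,0.007],0,0],
    [[0.45,0.009,0.007],0,0],
    [[0.54,0.009,0.007],0,0],
    [[0.54,0.009,0.007],0,0]
  ]
}}

```text
time: 13.08
eef_pos: [0.4866, 0.4115, 0.0436]
orientation: [-1.736, 0.76, 1.743]
wrist_force: [-0.5, -0.4, -0.6]
gripper_width: 0.0857
```

```bash
python3 - <<'E'
from h import *
go((.488,.413),.046,133); print(ctrl.sense()['wrist_force'])
b=snap('side','s9');cv2.imwrite('pics/c9.png',cv2.resize(b[100:220,200:340],None,fx=4,fy=4,interpolation=2)[:,:,::-1])
E
```

```text
yaw 133.08 tcp [0.4866 0.4115 0.0436] jig [-0.3278 -0.0696] -> [-0.0082 -0.0069  0.0005] turn 0.0004
[-0.53405263 -0.39229617 -0.64966731]
```

View pics/c9.png

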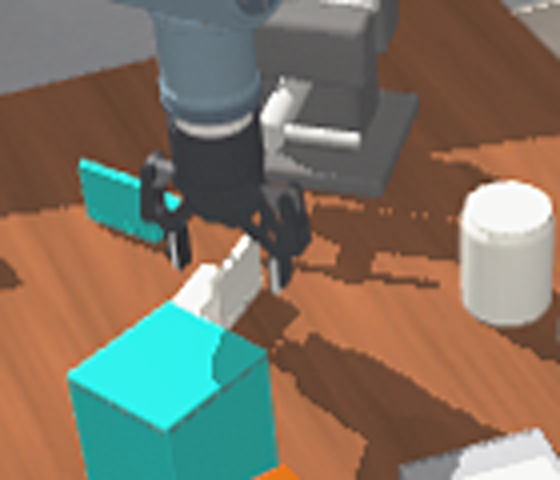

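The fingers straddle the upright leg of the pale bracket, around crop pixel (240,270). Now I'll close them.

Call:
{"api": "apply_moves", "payload": {
  "deltas": [
    [[0,0,0],0,0.5],
    [[0,0,0],0,0.8],
    [[0,0,0],0,1],
    [[0,0,0],0,1],
    [[0,0,0],0,1]
  ],
  "newtons": 40
}}

```text
time: 13.75
eef_pos: [0.489, 0.4136, 0.0475]
orientation: [-1.739, 0.753, 1.738]
wrist_force: [0.3, -1.2, 3.3]
gripper_width: 0.0076
```

Call:
{"api": "apply_moves", "payload": {
  "deltas": [
    [[0,0,0],0,1],
    [[-0.05,0,0],0,1],
    [[-0.15,0,0],0,1],
    [[-0.4,0,0],0,1],
    [[-0.7,0,0],0,1]
  ]
}}

```text
time: 14.38
eef_pos: [0.4877, 0.413, 0.2183]
orientation: [-1.738, 0.755, 1.74]
wrist_force: [1.6, -0.4, -1.2]
gripper_width: 0.0073
```

```bash
python3 - <<'E'
from h import *
print(ctrl.sense()['gripper_width'],ctrl.sense()['wrist_force'])
b=snap('side','s10');cv2.imwrite('pics/c10.png',cv2.resize(b[60:220,180:380],None,fx=3,fy=3,interpolation=2)[:,:,::-1])
snapshot('top')
for n in('side','top'):
 for k in('bracket','leg_top'):
  print(n,k,[(np.round(d['position'],3).tolist(),round(d['p'],2)) for d in nets.mark_of(k,n)])
go(jw(.118,.004),.26,85.8)
E
```

```text
0.007311946286492539 [ 1.63372504 -0.43576226 -1.18531708]
side bracket [([0.471, 0.429, 0.172], 0.67), ([0.464, 0.586, -0.002], 0.66)]
side leg_top [([0.438, 0.571, 0.059], 0.61)]
top bracket [([0.461, 0.586, 0.0], 0.63), ([0.475, 0.435, 0.183], 0.59)]
top leg_top [([0.443, 0.571, 0.056], 0.7), ([0.49, 0.414, 0.243], 0.55)]
yaw 133.14 tcp [0.4873 0.4128 0.2151] jig [-0.3291 -0.069 ] -> [-0.1476  0.9316 -1.1887] turn 0.263
```

View pics/c10.png

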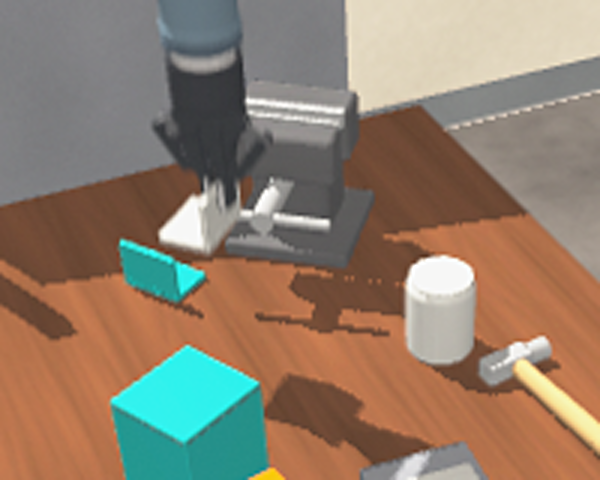

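Call:
{"api": "apply_moves", "payload": {
  "deltas": [
    [[-0.15,0.47,-0.6],0.263,1],
    [[-0.15,0.47,-0.6],0.263,1],
    [[-0.15,0.47,-0.6],0.263,1],
    [[-0.15,0.47,-0.6],0.263,1],
    [[-0.15,0.47,-0.6],0.263,1]
  ]
}}

```text
time: 15.3
eef_pos: [0.5084, 0.1824, 0.2603]
orientation: [-1.148, 1.25, 1.15]
wrist_force: [-0.4, 0.3, -2.3]
gripper_width: 0.0077
```

```bash
python3 - <<'E'
from h import *
go(jw(.118,.005),.24,85.8)
E
```

```text
yaw 85.32 tcp [0.5084 0.1824 0.2603] jig [-0.1009 -0.0311] -> [ 0.0683 -0.1267 -0.7285] turn -0.0027
```

Call:
{"api": "apply_moves", "payload": {
  "deltas": [
    [[0.05,-0.127,-0.728],-0.003,1],
    [[0.05,-0.127,-0.728],-0.003,1],
    [[0.07,-0.127,-0.728],-0.003,1],
    [[0.07,-0.127,-0.728],-0.003,1],
    [[0.07,-0.127,-0.728],-0.003,1]
  ]
}}

```text
time: 15.92
eef_pos: [0.5292, -0.0371, 0.2379]
orientation: [-1.155, 1.244, 1.163]
wrist_force: [-0.1, 0.3, -2.7]
gripper_width: 0.0074
```

```bash
python3 - <<'E'
from fit import *
b=snap('side','s11');snap('top','t11')
for n in('side','top'):
 for k in('bracket','pad','leg_top'):
  print(n,k,[(np.round(d['position'],3).tolist(),round(d['p'],2),wj(d['position']).round(3)) for d in nets.mark_of(k,n) if d['position'][1]<.1])
cv2.imwrite('pics/c11.png',cv2.resize(b[130:310,220:420],None,fx=3,fy=3,interpolation=2)[:,:,::-1])
go(jw(.118,.005),.165,85.8)
E
```

```text
side bracket [([0.532, -0.016, 0.19], 0.8, array([0.095, 0.007]))]
side pad [([0.534, -0.01, 0.115], 0.7, array([0.09 , 0.008])), ([0.352, 0.065, 0.072], 0.63, array([ 0.027, -0.179]))]
side leg_top [([0.533, -0.036, 0.249], 0.81, array([0.116, 0.01 ])), ([0.295, -0.362, -0.003], 0.17, array([ 0.457, -0.204]))]
top bracket [([0.53, -0.011, 0.192], 0.75, array([0.09 , 0.004]))]
top pad [([0.53, -0.014, 0.114], 0.69, array([0.093, 0.004]))]
top leg_top [([0.535, 0.077, 0.004], 0.74, array([0.002, 0.003])), ([0.53, -0.036, 0.252], 0.55, array([0.116, 0.007]))]
yaw 86.42 tcp [ 0.5306 -0.034   0.2409] jig [0.1133 0.0069] -> [ 0.2531  0.0067 -0.0157] turn 0.0035
```

View pics/c11.png

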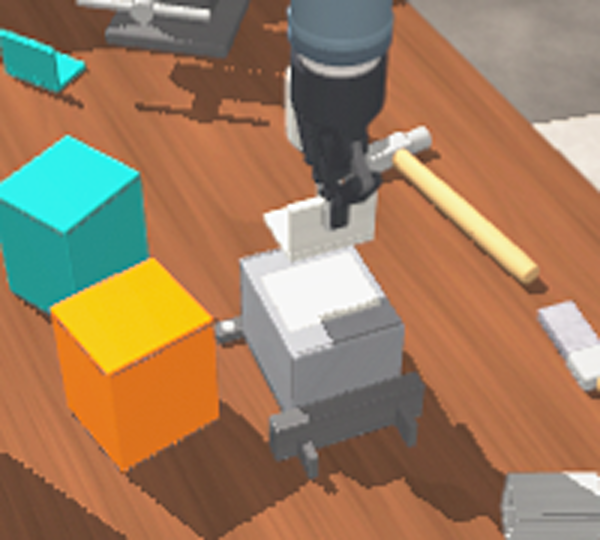

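Call:
{"api": "apply_moves", "payload": {
  "deltas": [
    [[0.07,0,0],0,1],
    [[0.14,0,0],0,1],
    [[0.19,0,0],0,1],
    [[0.22,0,0],0,1],
    [[0.235,0,0],0,1]
  ]
}}

```text
time: 16.95
eef_pos: [0.5307, -0.0348, 0.1702]
orientation: [-1.162, 1.239, 1.162]
wrist_force: [-0.6, -0.4, -2.1]
gripper_width: 0.0073
```

Call:
{"api": "apply_moves", "payload": {
  "deltas": [
    [[0.007,0,0],0,1],
    [[0.014,0,0],0,1],
    [[0.014,0,0],0,1]
  ]
}}

```text
time: 17.32
eef_pos: [0.5308, -0.035, 0.1664]
orientation: [-1.162, 1.239, 1.162]
wrist_force: [-0.0, 0.2, -2.0]
gripper_width: 0.0071
```

```bash
python3 - <<'E'
from h import *
go(jw(.118,.005),.158,85.8);print(ctrl.sense()['wrist_force'])
snapshot('side');snapshot('top')
for n in('side','top'):
 for k in('bracket','leg_top'):
  print(n,k,[(np.round(d['position'],3).tolist(),round(d['p'],2),wj(d['position']).round(3)) for d in nets.mark_of(k,n) if d['position'][1]<.1])
E
```

```text
yaw 86.33 tcp [ 0.5308 -0.035   0.1664] jig [0.1143 0.0072] -> [ 0.0281  0.0074 -0.0123] turn 0.0029
[-0.00364469  0.24476907 -1.97784505]
side bracket [([0.529, -0.011, 0.118], 0.58, array([0.09 , 0.004]))]
side leg_top [([0.535, -0.032, 0.178], 0.81, array([0.11 , 0.011])), ([0.297, -0.362, 0.0], 0.56, array([ 0.457, -0.202])), ([0.631, -0.272, 0.0], 0.21, array([0.343, 0.125]))]
top bracket [([0.532, -0.007, 0.12], 0.74, array([0.086, 0.007]))]
top leg_top [([0.528, -0.035, 0.179], 0.69, array([0.114, 0.004])), ([0.463, -0.314, 0.001], 0.24, array([ 0.398, -0.04 ]))]
```

Call:
{"api": "apply_moves", "payload": {
  "deltas": [
    [[0.005,0,-0.008],0,1],
    [[0.01,0,-0.008],0,1],
    [[0.015,0,-0.008],0,1],
    [[0.015,0,-0.008],0,1]
  ]
}}

```text
time: 18.12
eef_pos: [0.5304, -0.0373, 0.1615]
orientation: [-1.162, 1.239, 1.162]
wrist_force: [-0.6, 0.8, -1.4]
gripper_width: 0.0077
```

Call:
{"api": "apply_moves", "payload": {
  "deltas": [
    [[0.004,0,0],0,1],
    [[0.008,0,0],0,1],
    [[0.008,0,0],0,1]
  ]
}}

```text
time: 18.5
eef_pos: [0.5306, -0.0374, 0.1595]
orientation: [-1.162, 1.239, 1.162]
wrist_force: [-0.7, -0.1, -1.2]
gripper_width: 0.0077
```

Call:
{"api": "apply_moves", "payload": {
  "deltas": [
    [[0.004,0,0],0,1],
    [[0.008,0,0],0,1],
    [[0.008,0,0],0,1]
  ]
}}

```text
time: 18.88
eef_pos: [0.531, -0.0375, 0.1595]
orientation: [-1.163, 1.238, 1.161]
wrist_force: [-8.5, 1.5, 17.0]
gripper_width: 0.0074
```

Call:
{"api": "apply_moves", "payload": {
  "deltas": [
    [[-0.005,0,0],0,1],
    [[-0.005,0,0],0,0.8],
    [[-0.005,0,0],0,0.5],
    [[-0.005,0,0],0,0.3],
    [[-0.005,0,0],0,0.3]
  ]
}}

```text
time: 19.5
eef_pos: [0.5305, -0.0374, 0.1582]
orientation: [-1.162, 1.239, 1.162]
wrist_force: [-0.3, -0.1, -0.6]
gripper_width: 0.0594
```

Call:
{"api": "apply_moves", "payload": {
  "deltas": [
    [[-0.05,0,0],0,0.3],
    [[-0.15,0,0],0,0.3],
    [[-0.35,0,0],0,0.2],
    [[-0.5,0.1,0.4],0,0.2],
    [[-0.5,0.2,0.8],0,0.2]
  ]
}}

```text
time: 20.12
eef_pos: [0.5098, 0.082, 0.2962]
orientation: [-1.163, 1.236, 1.156]
wrist_force: [0.5, 0.7, -0.8]
gripper_width: 0.0681
```

Call:
{"api": "apply_moves", "payload": {
  "deltas": [
    [[0,0,0.15],0,0.2],
    [[0,0,0.3],0,0.2],
    [[0,0,0.3],0,0.2]
  ]
}}

```text
time: 20.5
eef_pos: [0.5143, 0.1739, 0.2938]
orientation: [-1.165, 1.235, 1.164]
wrist_force: [0.4, 0.5, 0.6]
gripper_width: 0.0685
```

```bash
python3 - <<'E'
from fit import *
b=snap('side','s12');t=snap('top','t12')
s=ctrl.sense();print(s['time'],s['eef_pos'],s['wrist_force'])
for n in('side','top'):
 for k in('bracket','leg_top','stub','pad'):
  print(n,k,[(np.round(d['position'],3).tolist(),round(d['p'],2),wj(d['position']).round(3)) for d in nets.mark_of(k,n) if d['position'][1]<.1 and abs(d['position'][0]-.53)<.05])
cv2.imwrite('pics/c12.png',np.hstack([cv2.resize(t[200:270,270:360],(450,350),interpolation=2),cv2.resize(b[170:310,280:400],(300,350),interpolation=2)])[:,:,::-1])
E
```

```text
20.6 [0.5145334  0.17135334 0.29325648] [ 0.10875331  0.20394205 -0.34921398]
side bracket [([0.532, -0.015, 0.111], 0.92, array([0.094, 0.007]))]
side leg_top [([0.535, -0.035, 0.17], 0.96, array([0.114, 0.012]))]
side stub [([0.543, 0.06, 0.061], 0.58, array([0.018, 0.013]))]
side pad [([0.533, -0.01, 0.113], 0.81, array([0.089, 0.008]))]
top bracket [([0.529, -0.011, 0.112], 0.67, array([0.09 , 0.004]))]
top leg_top [([0.53, -0.009, 0.114], 0.59, array([0.089, 0.005])), ([0.53, -0.039, 0.172], 0.56, array([0.119, 0.006]))]
top stub [([0.537, 0.06, 0.066], 0.83, array([0.02 , 0.006])), ([0.536, 0.077, 0.001], 0.71, array([0.002, 0.004]))]
top pad [([0.532, -0.015, 0.113], 0.74, array([0.094, 0.007]))]
```

View pics/c12.png

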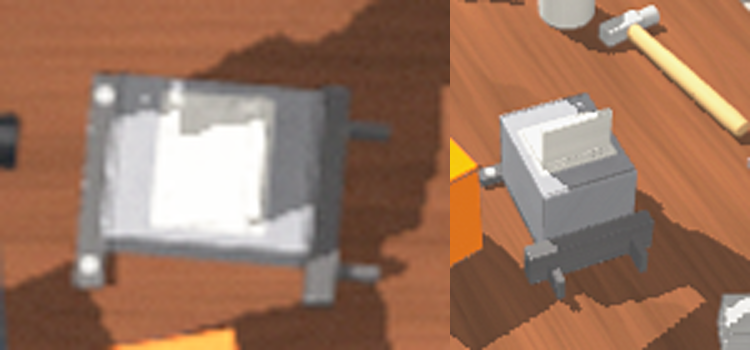

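```bash
python3 -c "
from h import *
print(order.job_done())"
```

```text
the job is handed in; nothing more can be done
None
```

The stub is tipped over the fence and slid home, the bracket is released on its pad, and I handed the job in at about 20.6 s of the 67 s limit. `job_done` gave no verdict.

**What I did:** I pushed the grey stub against the fence, which squared it. It started tipping about 12° during that low push, so I backed off and pushed again at about 105 mm until it toppled onto the rails with the pad up. I slid it to the end stop with a final press of about 31 N. I then gripped the pale bracket by its upright leg and set it down with about 17–19 N of contact. After releasing it I moved the arm clear.

**Last checks** (positions in the jig frame):

| Item | Side camera | Top camera |
|---|---|---|
| Pad (x, y) | 0.089, 0.008 m | 0.094, 0.007 m |
| Pad height | 0.113 m | 0.113 m |
| Bracket (x, y) | 0.094, 0.007 m | 0.090, 0.004 m |

- **Bracket:** it is within about 5 mm of the pad centre and looks square in the last picture. Its upright leg is on the end-stop side.
- **Stub:** it looks square to the jig and flush against the stop in that picture.
- **Contact and bystanders:** the wrist force was near zero after release. The arm stayed clear of the bystanders, and I did not re-measure their positions.

**Disagreements:** the two cameras differ by 4–5 mm on pad and bracket x, about the networks' stated error. The top reading puts the pad near the upper limit of 0.095 m, but the stop itself prevents the stub going past home.

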